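# Park a rotary microtome past its feed point and lock the handwheel

## Task

Make the microtome safe for a block change: take the handwheel by its crank handle and turn it steadily clockwise (up and away from the robot) through the stiff spot where the feed works, and stop just after the resistance has peaked and let go, before the block comes down again. Then swing the red-knobbed lock lever fully over to the left, without forcing it, so that the wheel is locked. Let go of everything and leave the other things on the bench and the tray where they are.

Things in the scene. Friction and masses are not known exactly. Their poses are not given: they have to be found in the camera images.
- microtome: Manual rotary microtome, fixed to the bench: ivory housing 245 mm tall (x -115 to 120, y -140 to 140 mm) on a dark base plate, handwheel on its right (-y) side, block head, covered knife and lock lever in front. Origin: on the bench, below the handwheel's axle line, mid width. x points from the operator's side to the back, y to the operator's left.
- handwheel (a joint): Handwheel angle (rad): 0 with the crank handle level with the axle on the operator's (-x) side, growing clockwise seen from the right; pi/2 handle straight up. Stops at -0.8 and 2.8. Turns freely (about 2 N at the handle) up to the feed's stiff spot: over 0.6 rad the resistance grows to 8-15 N at the handle, peaks, then drops to nothing within 0.1 rad and even pushes on for another 0.1 rad.
- wheel_hub (a point): Centre of the handwheel's outer face, on the axle, 125 mm above the bench; wheel 184 mm across, 20 mm thick, axle along the microtome's y. The feed lets go anywhere from 0.55 to 2.05 rad: nothing outside shows where, it must be felt. The lock fits only about 0.05 to 0.25 rad (3 to 14 degrees) past that point. Released on the rise, the wheel is turned back by the feed spring.
- handle_grip (a point): Point on the centre line of the crank handle's black sleeve (25 mm thick, 95 mm long), which lies along the microtome's y axis, 75 mm from the axle; the point is 55 mm out from the wheel's outer face, 45 mm from the free end (-y side). The sleeve spins freely on its pin, so a grasp from above can keep its orientation all round. The point's axes turn with the wheel, y along the sleeve.
- lock_lever (a joint): Angle of the lock lever (rad): 0 open (tip to the right), 0.3 pointing straight to the front (-x), 0.6 fully locked (tip to the left). Stays where left; moves with about 1.5 N at the knob. Where the lock does not fit it stops dead at about 0.4 and must not be forced (over 18 N is too much). Upright pivot at x -100, y -100 mm in the microtome's frame; lever 125 mm above the bench.
- lever_knob (a point): Middle of the red knob on the lock lever's tip: upright cylinder 22 mm across, 42 mm tall, from 129 to 171 mm above the bench; this point is at 150 mm and 95 mm from the lever's pivot in plan. Pushed to the left (+y of the microtome) it locks the wheel, moving 56 mm along an arc about the pivot.
- cassette_green: Green embedding cassette with a wax block, 40 x 28 x 13 mm, on the microtome's top tray; origin under its centre. Leave alone.
- cassette_blue: Blue embedding cassette with a wax block, 40 x 28 x 13 mm, on the microtome's top tray; origin under its centre. Leave alone.
- cassette_white: White embedding cassette with a wax block, 40 x 28 x 13 mm, on the cold plate; origin under its centre. Leave alone.
- cassette_orange: Orange embedding cassette with a wax block, 40 x 28 x 13 mm, on the cold plate; origin under its centre. Leave alone.
- slide_box: Blue slide box, 87 x 102 x 36 mm; origin under its centre. Leave alone.
- bottle: Amber bottle with black cap, 58 mm across, 140 mm tall; origin under its centre. Leave alone.
- specimen_pot: Clear specimen pot with white lid, 48 mm across, 60 mm tall; origin under its centre. Leave alone.
- brush: Small flat brush with a wooden handle, 130 mm long, lying on the microtome's top tray; leave alone.

How it is judged (in metres and radians):
On the way:
1. the handwheel is turned up clockwise (beyond 0.4 rad) with the lock lever still open (value of joint handwheel above 0.4 rad and value of joint lock_lever below 0.15 rad), for 0.1 s.
At the end, for the whole second after the job is handed in: The lock lever is fully over to the left (beyond 0.53 of 0.6 rad: possible only with the wheel about 3 to 14 degrees past the let-go), the handwheel is between 0.5 and 2.4 rad, wheel and lever are at rest, and nothing else lies more than 30 mm from where it was (value of joint lock_lever above 0.53 rad and value of joint handwheel between 0.5 and 2.4 rad and velocity of joint handwheel between -0.05 and 0.05 rad/s and velocity of joint lock_lever between -0.05 and 0.05 rad/s and distance of each of cassette_green, cassette_blue, cassette_white, cassette_orange, slide_box, bottle, specimen_pot, brush from where it was at the start of the episode below 0.03 m); the robot touches nothing.
It fails at once if the lock lever is forced (more than 18 N on it) (contact force between any of the fingers, the arm and lock_lever above 18 N).
It fails at once if the handwheel is flung round (faster than 3 rad/s either way) (velocity of joint handwheel above 3 rad/s or velocity of joint handwheel below -3 rad/s).
It fails at once if the handwheel is carried on so far that the block comes down again (beyond 2.55 rad) (value of joint handwheel above 2.55 rad).
It fails at once if one of the other things on the bench is moved by more than 50 mm (distance of any of cassette_green, cassette_blue, cassette_white, cassette_orange, slide_box, bottle, specimen_pot, brush from where it was at the start of the episode above 0.05 m).
It also fails if it takes over 72 s, if anything falls off the work surface, if the arm or the gripper's body presses on something with over 40 N, if the wrist force passes 120 N, or if a joint passes its speed limit or range.

## Robot

A 7-joint arm with a two-finger parallel gripper is mounted at the origin on the work surface. World frame = base frame: x ahead of the robot, y to its left, z up, the work surface at z = 0. Lengths are in m, angles in degrees, forces in N, time in s.
With the tool pointing down it reaches from about 0.425 to 0.875 m from the base axis. Payload 4.7 kg.
Tool frame: the origin (TCP) lies midway between the tips of the shut fingers; the grasp point (between the pads) lies 19 mm behind it; z points along the fingers, x is the direction in which the jaws open and shut, and the axes are right-handed (so a half turn about z gives the same grasp; the last joint's range is limited). The gripper opens to 87 mm and grips with 3 to 60 N. Pads are 19 mm wide; open, the fingers measure 117 mm over their backs; the gripper's body (75 mm by 190 mm) begins 51 mm behind the grasp point.
Start: joints at [-68.405, 18.392, -4.016, 83.108, 1.295, 78.541, -3.26], TCP at [0.231, 0.608, 0.223] pointing down, gripper open.
Joint ranges: [-163.93, 163.93], [-17.29, 119.83], [-79.2, 71.16], [3.27, 140.29], [-89.18, 269.18], [5.43, 117.66], [-154.24, 154.24]. Speed limits (degrees/s): [147.25, 147.25, 180, 180, 180, 180, 180].

## Interface

Orientations are given as [roll, pitch, yaw] about the fixed x, y, z axes, in that order (R = Rz(yaw) Ry(pitch) Rx(roll)).
In Python, from cell import env gives the robot as it stands.
- The arm moves only by the tool carry_out, never from a script. Its argument "plan" is a list of rows, each an object with "grip": the closure, from 0 (fully open) to 1 (shut); "dp": the shift along the tool's x, y, z in m, a list of three; "rotation": the turn, a rotation vector about the tool's x, y, z in degrees, a list of three. In form: [{"grip": grip, "dp": [dx, dy, dz], "rotation": [wx, wy, wz]}, ...]. A call has 1 to 8 rows; each row shifts and turns the pose as measured when the row begins, along the tool's axes as they then stand; what a row does not reach is not made up. A row lasts 1/12 s, in which the tool goes at most 41.7 mm and 7.16 degrees, less where a joint would pass 70% of its speed; a pose out of reach is approached as far as the arm can. A call is refused whole if a number of a shift passes 0.0417 or a number of a turn 7.16, either way. A call with a gripper value outside its range is refused whole. The fingers move at their own pace and stop on an object; "force" is the grip in N (left out, the last holds). Time passes only in rows, so rows that do not move let the fingers close. It gives the time, the measured TCP pose, the force and the opening at its end, in the units of the state.
- env.get_obs(): the state, without advancing time (a new reading comes with each control period).
- env.read_camera(name): name is "side" or "top" or "wrist"; returns the picture (420x560x3 uint8, red, green, blue); there is no depth.
- env.camera_params(name): a dict with "fx", "fy", "cx", "cy" (pixels), "k1" (the pictures are not rectified: a ray, as slopes to the right and down, at radius r is drawn at 1 + k1 r^2 times it, then the intrinsics apply), "R" (3x3) and "t" (3): a world point X has camera coordinates R X + t. Camera axes: x right, y down, z forward; pixel columns grow to the right and rows downward; lengths in m; the calibration is good to about 2 mm. A picture is of the moment at which its call begins: read the wrist's pose just before it. camera_params takes no time and is no camera call; for the wrist camera it gives the pose at the moment of the call.
- env.sign_off(): hands the job in, once; it reports no verdict.
The state is a dict: "time_s": time; "qpos": joint angles; "joint_velocities": joint speeds; "effort": joint torques, N m; "tool_pos": TCP position; "tool_rot": TCP orientation; "force": force on the tool from outside, world axes, zero at the start; "wrist_torque": the same for the moment, N m; "grip_width": finger opening in m.
Only numpy, scipy, OpenCV 4.12 (cv2) and the standard library are available. Lean on these libraries where they do the work, as an engineer would, in place of code of your own. Each camera call takes 0.05 s, during which the arm holds its last target. There are 200 camera calls.

## Working session

There is one attempt and no reset: what is moved stays moved. The work goes in short steps, Python scripts to look and compute and a tool call to move; the robot and the scene stay as the last step left them, time stands still between calls to the robot, and variables do not carry over. Pictures are saved under pics/ and viewed, about 8 in all and at most 12, crops included, and the job is handed in when it is done.

Besides the shell and the picture viewer there is one more tool, called after ">>>" as name(argument=value, ...) on one line, values as JSON. carry_out: Moves the arm, as the interface text tells. Its arguments: {"type":"object","properties":{"plan":{"type":"array","items":{"type":"object","properties":{"grip":{"type":"number"},"dp":{"type":"array","items":{"type":"number"}},"rotation":{"type":"array","items":{"type":"number"}}}}},"force":{"type":"number"}},"required":["plan"]}

```bash
ls; mkdir -p pics
python3 - <<'E'
from cell import env
import cv2,numpy as np
print(env.get_obs())
for n in ["side","top"]:
    im=env.read_camera(n); cv2.imwrite(f"pics/{n}0.png",cv2.resize(im[:,:,::-1],(784,588),interpolation=cv2.INTER_CUBIC))
    p=env.camera_params(n); print(n,{k:np.round(v,4).tolist() for k,v in p.items()}, (-np.array(p['R']).T@np.array(p['t'])).round(3))
E
```

```text
pics
{'time_s': 0.0, 'qpos': array([-68.40526256,  18.43993742,  -4.01425561,  83.17411388,
         1.294336  ,  78.54145988,  -3.25971391]), 'joint_velocities': array([-0.02759603,  0.0387208 ,  0.08839387,  0.00875987,  0.08115691,
       -0.04798719,  0.04864222]), 'effort': array([ 4.82808025e-05, -4.91281736e+01, -4.03738786e-01, -3.12536788e+01,
       -6.39250455e-02,  4.34551982e-02,  1.73414060e-04]), 'tool_pos': array([0.23054105, 0.60715115, 0.2214583 ]), 'tool_rot': array([1.79994499e+02, 1.10310431e-01, 6.92139323e+01]), 'force': array([ 0.08907525, -0.74011656, -0.23749847]), 'wrist_torque': array([-0.00949625,  0.05839542, -0.03350255]), 'grip_width': 0.08742980490550761}
side {'fx': 425.2169, 'fy': 425.2169, 'cx': 275.4246, 'cy': 205.8145, 'k1': -0.1316, 'R': [[0.9703, -0.2418, -0.0025], [-0.1919, -0.7637, -0.6164], [0.1472, 0.5985, -0.7875]], 't': [-0.5418, 0.1149, 1.0574]} [ 0.392 -0.676  0.902]
top {'fx': 399.0928, 'fy': 399.0928, 'cx': 279.6721, 'cy': 204.0965, 'k1': -0.0932, 'R': [[-0.0139, -0.9999, 0.0038], [-0.9887, 0.0131, -0.1492], [0.1492, -0.0058, -0.9888]], 't': [-0.0646, 0.539, 1.0353]} [ 0.378 -0.066  1.104]
```

View pics/side0.png

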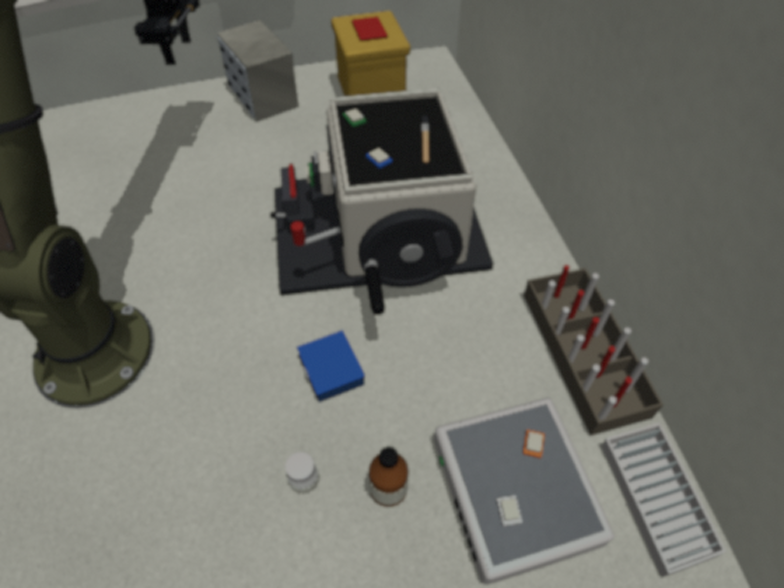

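View pics/top0.png

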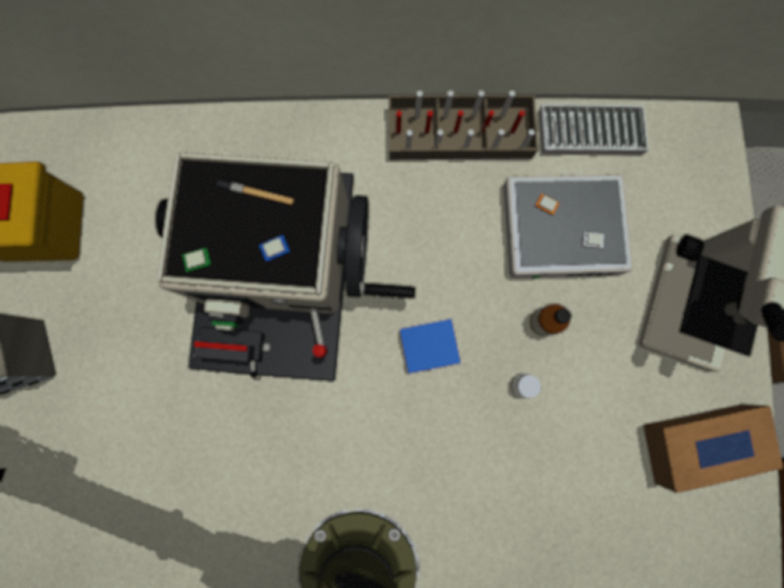

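```bash
cat > h.py <<'E'
import numpy as np,cv2
from scipy.optimize import least_squares
from cell import env
def proj(n,X,p=None):
    p=p or env.camera_params(n); c=np.array(p['R'])@np.array(X)+np.array(p['t']); s=c[:2]/c[2]; s=s*(1+p['k1']*(s@s))
    return np.array([p['fx']*s[0]+p['cx'],p['fy']*s[1]+p['cy']])
def tri(obs,x0=(.55,0,.1)):
    P={n:env.camera_params(n) for n in obs}
    r=least_squares(lambda X:np.concatenate([proj(n,X,P[n])-np.array(o) for n,o in obs.items()]),x0)
    return r.x,np.abs(r.fun).max()
def atz(n,o,z):
    r=least_squares(lambda X:proj(n,[*X,z])-np.array(o),[.5,0]); return r.x
E
python3 - <<'E'
from h import *
k=1/1.4
for nm,s,t in [("knobtop",(298,226),(319,350)),("handle free end",(378,308),(412,292)),("handle root",(372,268),(367,289)),("bluecas",(379,157),(274,248)),("hub",(411,253),(360,243))]:
    print(nm,tri({"side":np.array(s)*k,"top":np.array(t)*k}))
# housing corners z=.245 from top
for nm,t in [("BL",(183,157)),("BR",(338,163)),("FL",(163,287)),("FR",(325,299))]: print(nm,atz("top",np.array(t)*k,.25))
for nm,t in [("baseFL",(190,370)),("baseFR",(335,379))]: print(nm,atz("top",np.array(t)*k,.01))
for n in ("side","top"):
    im=env.read_camera(n)[:,:,::-1]
    c=im[140:230,185:345] if n=="side" else im[135:285,105:305]
    f=800/c.shape[1]; 
    cv2.imwrite(f"pics/{n}c.png",cv2.resize(c,None,fx=4 if n=="top" else 5,fy=4 if n=="top" else 5,interpolation=cv2.INTER_CUBIC))
E
```

```text
knobtop (array([0.41419878, 0.05179115, 0.16579974]), np.float64(0.9390569961478548))
handle free end (array([ 0.51760012, -0.10833117,  0.10575339]), np.float64(0.5109882636738519))
handle root (array([ 0.52485389, -0.02743969,  0.11243657]), np.float64(1.1727701990913886))
bluecas (array([0.57431062, 0.11647243, 0.23247265]), np.float64(0.7397543946956375))
hub (array([ 0.602774  , -0.01549157,  0.11893911]), np.float64(0.8695605803861781))
BL [0.72334236 0.26653176]
BR [0.7071693  0.01263399]
FL [0.5092212  0.28784671]
FR [0.487137   0.03222872]
baseFL [0.38071232 0.32568945]
baseFR [0.36132315 0.04002935]
```

View pics/topc.png

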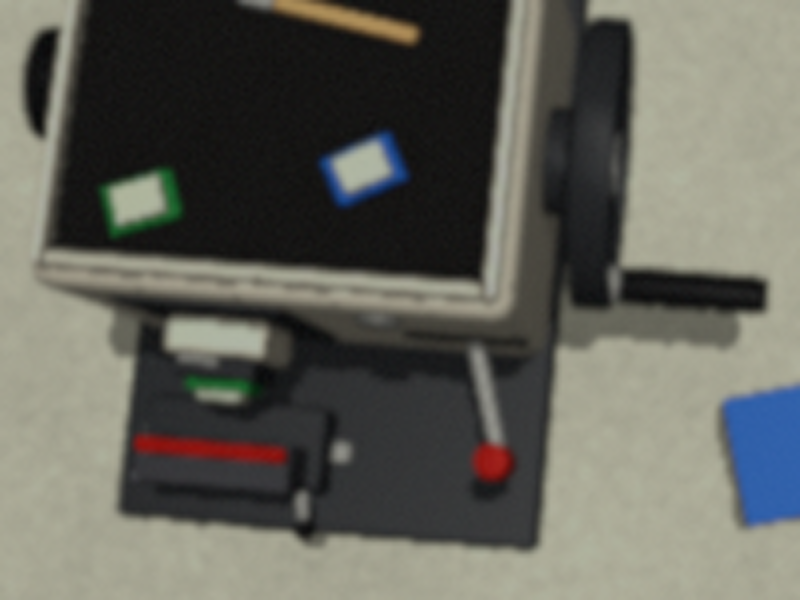

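View pics/sidec.png

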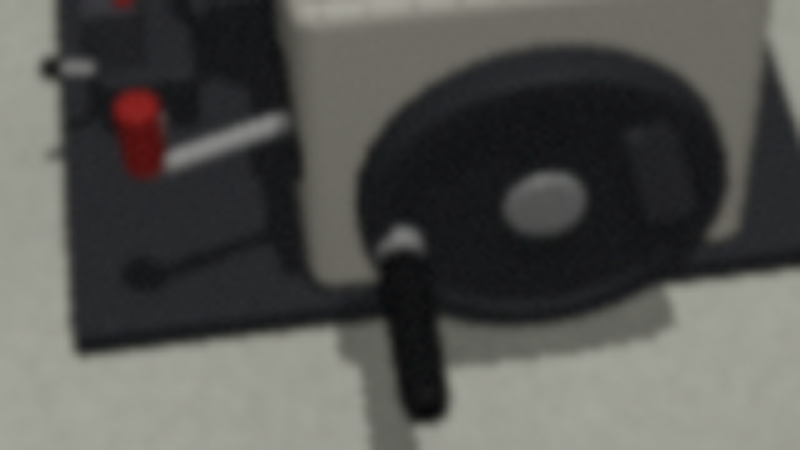

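```bash
cat > fit.py <<'E'
from h import *
P={n:env.camera_params(n) for n in("side","top")}
T=lambda x,y:("top",np.array([x/4+105,y/4+135])); S=lambda x,y:("side",np.array([x/5+185,y/5+140]))
F=lambda n,x,y:(n,np.array([x,y])/1.4)
def model(p):
    x,y,a,wy,th,ph=p
    R=np.array([[np.cos(a),-np.sin(a),0],[np.sin(a),np.cos(a),0],[0,0,1]])
    W=lambda q:R@np.array(q)+[x,y,0]
    h=lambda d:W([-.075*np.cos(th),wy-d,.125+.075*np.sin(th)])
    kn=lambda z:W([-.1-.095*np.cos(ph-.3),-.1+.095*np.sin(ph-.3),z])
    return W,h,kn
def res(p,out=False):
    W,h,kn=model(p)
    L=[(h(.1),*T(763,294)),(h(.1),*S(428,406)),(h(.005),*T(622,286)),(h(.005),*S(404,256)),
       (kn(.171),*T(493,461)),(kn(.171),*S(137,103)),(kn(.129),*S(146,170)),
       (W([0,p[3],.125]),*S(543,203)),(W([-.115,.14,.245]),*T(38,275)),(W([-.115,-.14,.245]),*T(510,312)),
       (W([.12,.14,.245]),*F("top",180,155)),(W([.12,-.14,.245]),*F("top",340,163))]
    r=[proj(n,X,P[n])-o for X,n,o in L]
    if out: print(np.round(r,1).tolist())
    return np.concatenate(r)
f=least_squares(res,[.6,.14,-.08,-.17,-.1,.1],loss="soft_l1"); p=f.x
if __name__=="__main__":
    res(p,True); print("x y yaw(deg) wy th ph",p.round(4),np.degrees(p[2]).round(2))
    W,h,kn=model(p)
    print("grip",h(.055).round(4),"hub",W([0,p[3],.125]).round(4),"knob",kn(.15).round(4),"ydir",(W([0,1,0])-W([0,0,0])).round(4))
E
python3 fit.py
```

```text
[[0.8, -0.6], [-0.4, 0.9], [-1.4, -1.3], [-1.3, -0.2], [0.6, -0.6], [-1.2, 0.5], [-1.0, -1.0], [-0.1, 0.1], [-5.3, 0.3], [2.1, 0.6], [-4.6, -6.9], [1.3, -5.3]]
x y yaw(deg) wy th ph [ 0.6145  0.1569 -0.0879 -0.1784 -0.2614  0.0293] -5.04
grip [ 0.5218 -0.0692  0.1056] hub [ 0.5988 -0.0208  0.125 ] knob [0.4127 0.0488 0.15  ] ydir [0.0878 0.9961 0.    ]
```

```bash
cat > plan.py <<'E'
import sys,json
from h import *
from scipy.spatial.transform import Rotation as Ro
def plan(way,yaw_t,step=.037,grip=0,ydeg=6.5):
    o=env.get_obs(); p=np.array(o['tool_pos']); R=Ro.from_euler('xyz',o['tool_rot'],degrees=True); yaw=o['tool_rot'][2]
    # ideal: tool straight down at yaw
    rows=[]
    for w in way:
        w=np.array(w)
        while np.linalg.norm(w-p)>.002:
            d=w-p; n=np.linalg.norm(d); d*=min(1,step/n)
            Rw=Ro.from_euler('xyz',[180,0,yaw],degrees=True); t=Rw.inv().apply(d).round(3)
            dy=np.clip(yaw_t-yaw,-ydeg,ydeg).round(1)
            rows.append({"grip":grip,"dp":t.tolist(),"rotation":[0,0,round(-dy,1)]}); p=p+d; yaw+=dy
    for i in range(0,len(rows),8): print(json.dumps(rows[i:i+8]))
E
python3 - <<'E'
from plan import *; from fit import *
W,h,kn=model(p); g=h(.067); print(g)
plan([[.231,.607,.32],[g[0],g[1],.30]],-5)
E
```

```text
[ 0.52078289 -0.08117363  0.10561597]
[{"grip": 0, "dp": [-0.0, 0.0, -0.037], "rotation": [0, 0, 6.5]}, {"grip": 0, "dp": [-0.0, 0.0, -0.037], "rotation": [0, 0, 6.5]}, {"grip": 0, "dp": [-0.0, 0.0, -0.024], "rotation": [0, 0, 6.5]}, {"grip": 0, "dp": [-0.017, 0.033, 0.001], "rotation": [0, 0, 6.5]}, {"grip": 0, "dp": [-0.013, 0.035, 0.001], "rotation": [0, 0, 6.5]}, {"grip": 0, "dp": [-0.009, 0.036, 0.001], "rotation": [0, 0, 6.5]}, {"grip": 0, "dp": [-0.005, 0.037, 0.001], "rotation": [0, 0, 6.5]}, {"grip": 0, "dp": [-0.001, 0.037, 0.001], "rotation": [0, 0, 6.5]}]
[{"grip": 0, "dp": [0.004, 0.037, 0.001], "rotation": [0, 0, 6.5]}, {"grip": 0, "dp": [0.008, 0.036, 0.001], "rotation": [0, 0, 6.5]}, {"grip": 0, "dp": [0.012, 0.035, 0.001], "rotation": [0, 0, 6.5]}, {"grip": 0, "dp": [0.016, 0.033, 0.001], "rotation": [0, 0, 2.7]}, {"grip": 0, "dp": [0.017, 0.033, 0.001], "rotation": [0, 0, 0.0]}, {"grip": 0, "dp": [0.017, 0.033, 0.001], "rotation": [0, 0, 0.0]}, {"grip": 0, "dp": [0.017, 0.033, 0.001], "rotation": [0, 0, 0.0]}, {"grip": 0, "dp": [0.017, 0.033, 0.001], "rotation": [0, 0, 0.0]}]
[{"grip": 0, "dp": [0.017, 0.033, 0.001], "rotation": [0, 0, 0.0]}, {"grip": 0, "dp": [0.017, 0.033, 0.001], "rotation": [0, 0, 0.0]}, {"grip": 0, "dp": [0.017, 0.033, 0.001], "rotation": [0, 0, 0.0]}, {"grip": 0, "dp": [0.017, 0.033, 0.001], "rotation": [0, 0, 0.0]}, {"grip": 0, "dp": [0.017, 0.033, 0.001], "rotation": [0, 0, 0.0]}, {"grip": 0, "dp": [0.017, 0.033, 0.001], "rotation": [0, 0, 0.0]}, {"grip": 0, "dp": [0.017, 0.033, 0.001], "rotation": [0, 0, 0.0]}, {"grip": 0, "dp": [0.003, 0.006, 0.0], "rotation": [0, 0, 0.0]}]
```

>>> carry_out(plan=[{"grip": 0,"dp": [0,0,-0.037],"rotation": [0,0,3]},{"grip": 0,"dp": [0,0,-0.037],"rotation": [0,0,4]},{"grip": 0,"dp": [0,0,-0.024],"rotation": [0,0,6.5]},{"grip": 0,"dp": [-0.017,0.033,0],"rotation": [0,0,6.5]},{"grip": 0,"dp": [-0.013,0.035,0],"rotation": [0,0,6.5]},{"grip": 0,"dp": [-0.009,0.036,0],"rotation": [0,0,6.5]},{"grip": 0,"dp": [-0.005,0.037,0],"rotation": [0,0,6.5]},{"grip": 0,"dp": [-0.001,0.037,0],"rotation": [0,0,6.5]}])

```text
time_s: 0.87
tool_pos: [0.3113, 0.4441, 0.3187]
tool_rot: [179.8, 0.6, 22.2]
force: [1.0, 0.6, 0.6]
grip_width: 0.0872
```

>>> carry_out(plan=[{"grip": 0,"dp": [0.001,0.037,0],"rotation": [0,0,6.5]},{"grip": 0,"dp": [0.006,0.036,0],"rotation": [0,0,6.5]},{"grip": 0,"dp": [0.01,0.035,0],"rotation": [0,0,6.5]},{"grip": 0,"dp": [0.014,0.033,0],"rotation": [0,0,5]},{"grip": 0,"dp": [0.016,0.033,0],"rotation": [0,0,3]},{"grip": 0,"dp": [0.017,0.033,0],"rotation": [0,0,0]},{"grip": 0,"dp": [0.017,0.033,0],"rotation": [0,0,0]},{"grip": 0,"dp": [0.017,0.033,0],"rotation": [0,0,0]}])

```text
time_s: 1.53
tool_pos: [0.4276, 0.1578, 0.3187]
tool_rot: [179.7, 0.4, -7.0]
force: [0.2, 0.9, 0.3]
grip_width: 0.0872
```

Run:
```python
from plan import *
o=env.get_obs(); print(o['time_s'],o['tool_pos'],o['tool_rot'],o['force'],o['qpos'])
plan([[.521,-.081,.30],[.521,-.081,.19]],-5)
```

```text
1.5333 [0.42760498 0.15780147 0.31870882] [179.74143171   0.40150453  -7.01634688] [0.19952757 0.92772737 0.25989312] [-47.8806935   -8.18457335  21.71259099 100.36180629   3.01623383
  87.73048255 -33.52911878]
[{"grip": 0, "dp": [0.018, 0.032, 0.003], "rotation": [0, 0, -2.0]}, {"grip": 0, "dp": [0.016, 0.033, 0.003], "rotation": [0, 0, -0.0]}, {"grip": 0, "dp": [0.016, 0.033, 0.003], "rotation": [0, 0, -0.0]}, {"grip": 0, "dp": [0.016, 0.033, 0.003], "rotation": [0, 0, -0.0]}, {"grip": 0, "dp": [0.016, 0.033, 0.003], "rotation": [0, 0, -0.0]}, {"grip": 0, "dp": [0.016, 0.033, 0.003], "rotation": [0, 0, -0.0]}, {"grip": 0, "dp": [0.016, 0.031, 0.003], "rotation": [0, 0, -0.0]}, {"grip": 0, "dp": [0.0, -0.0, 0.037], "rotation": [0, 0, -0.0]}]
[{"grip": 0, "dp": [0.0, -0.0, 0.037], "rotation": [0, 0, -0.0]}, {"grip": 0, "dp": [0.0, -0.0, 0.036], "rotation": [0, 0, -0.0]}]
```

>>> carry_out(plan=[{"grip": 0,"dp": [0.018,0.032,0.003],"rotation": [0,0,-2.0]},{"grip": 0,"dp": [0.016,0.033,0.003],"rotation": [0,0,0]},{"grip": 0,"dp": [0.016,0.033,0.003],"rotation": [0,0,0]},{"grip": 0,"dp": [0.016,0.033,0.003],"rotation": [0,0,0]},{"grip": 0,"dp": [0.016,0.033,0.003],"rotation": [0,0,0]},{"grip": 0,"dp": [0.016,0.033,0.003],"rotation": [0,0,0]},{"grip": 0,"dp": [0.014,0.033,0.003],"rotation": [0,0,0]},{"grip": 0,"dp": [0.006,0.015,0.02],"rotation": [0,0,0]}])

```text
time_s: 2.2
tool_pos: [0.5264, -0.1166, 0.2812]
tool_rot: [180.0, -0.3, -5.2]
force: [0.5, -0.3, 0.1]
grip_width: 0.0873
```

Run:
```python
from plan import *
o=env.get_obs(); print(o['time_s'],o['tool_pos'],o['tool_rot'],o['force'],o['qpos'])
im=env.read_camera("wrist"); cv2.imwrite("pics/w1.png",im[:,:,::-1])
from fit import p,model
W,h,kn=model(p); P=env.camera_params("wrist")
print("pred free end",proj("wrist",h(.1),P),"root",proj("wrist",h(.005),P),"knob",proj("wrist",kn(.171),P))
```

```text
2.2 [ 0.52639704 -0.11663669  0.28119596] [179.96550492  -0.28157201  -5.19645289] [ 0.47300072 -0.34115127  0.14651474] [-32.57717578   3.03376466  44.33276118  95.35466135  -2.13703336
  82.19581963   6.79870419]
pred free end [279.54580058 190.26308972] root [278.68371658  99.65105823] knob [127.37924595  18.35619354]
```

View pics/w1.png

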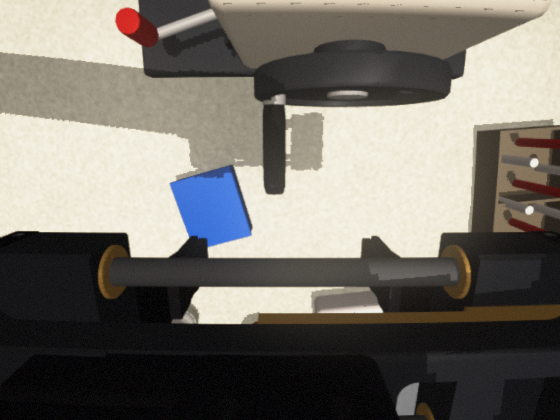

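Run:
```python
import fit; from fit import *
P["wrist"]=env.camera_params("wrist")
def res2(p):
    W,h,kn=model(p); w=lambda X,o:proj("wrist",X,P["wrist"])-np.array(o)
    r=res(p); r[16:]*=.3
    return np.concatenate([r,w(h(.1),(274,189)),w(h(.005),(274,103)),w(kn(.171),(128,22)),w(W([0,p[3],.125]),(348,96))])
q=least_squares(res2,p,loss="soft_l1"); p=q.x; r=res2(p); print(r.reshape(-1,2).round(1).tolist()); np.save("p.npy",p)
W,h,kn=model(p); print(p.round(4),"grip67",h(.067).round(4),"hub",W([0,p[3],.125]).round(4),"knob",kn(.15).round(4))
```

```text
[[1.4, 1.6], [-2.7, 1.5], [-0.8, 0.1], [-2.8, 0.2], [1.7, -0.6], [-1.0, 1.3], [-0.8, -0.3], [-1.2, 1.3], [-2.0, -0.3], [0.0, 0.5], [-1.3, -2.4], [0.4, -1.3], [0.4, 3.2], [0.9, -1.6], [-0.1, -0.2], [1.5, -0.5]]
[ 0.6147  0.1587 -0.1066 -0.1835 -0.2415 -0.0585] grip67 [ 0.5156 -0.0826  0.1071] hub [ 0.5952 -0.0237  0.125 ] knob [0.4126 0.0462 0.15  ]
```

>>> carry_out(plan=[{"grip": 0,"dp": [-0.013,-0.033,0.01],"rotation": [0,0,1]},{"grip": 0,"dp": [0,0,0.03],"rotation": [0,0,0]},{"grip": 0,"dp": [0,0,0],"rotation": [0,0,0]}])

```text
time_s: 2.5
tool_pos: [0.5125, -0.0887, 0.2327]
tool_rot: [179.7, 0.3, -7.1]
force: [-0.8, -0.6, -0.8]
grip_width: 0.0871
```

Run:
```python
from plan import *
o=env.get_obs(); print(o['time_s'],o['tool_pos'],o['tool_rot'],o['force'],o['qpos'])
P=env.camera_params("wrist"); R=np.array(P['R']);c=-R.T@np.array(P['t']); print(c, "tool:",Ro.from_euler('xyz',o['tool_rot'],degrees=True).inv().apply(c-o['tool_pos']))
```

```text
2.5 [ 0.51249031 -0.08872696  0.23270734] [179.6943       0.26901689  -7.06747752] [-0.81114024 -0.60691045 -0.8227786 ] [-34.63875627   1.85704194  42.63580962 101.69167885  -0.97187816
  77.20783974   1.13558649]
[ 0.5204521  -0.02224108  0.39450787] tool: [-0.00103869 -0.0660961  -0.16215239]
```

>>> carry_out(plan=[{"grip": 0,"dp": [0.003,-0.003,0.036],"rotation": [0,0,-0.5]},{"grip": 0,"dp": [0,0,0.036],"rotation": [0,0,0]},{"grip": 0,"dp": [0,0,0.036],"rotation": [0,0,0]},{"grip": 0,"dp": [0,0,0.026],"rotation": [0,0,0]},{"grip": 0,"dp": [0,0,0],"rotation": [0,0,0]}])

```text
time_s: 2.92
tool_pos: [0.5197, -0.0841, 0.1003]
tool_rot: [180.0, -0.2, -6.3]
force: [-1.1, 0.3, -0.5]
grip_width: 0.0872
```

Run:
```python
from plan import *
o=env.get_obs(); print(o['time_s'],o['tool_pos'],o['tool_rot'],o['force'],o['qpos'])
c=env.read_camera("wrist"); s=env.read_camera("side")[130:235,190:310]
c=cv2.resize(c,(400,300)); s=cv2.resize(s,(400,350),interpolation=cv2.INTER_CUBIC)
m=np.zeros((350,800,3),np.uint8); m[:300,:400]=c; m[:,400:]=s
cv2.imwrite("pics/w2.png",m[:,:,::-1])
```

```text
2.9167 [ 0.51966804 -0.08410634  0.10028877] [179.96323311  -0.20406731  -6.34305421] [-1.05160759  0.25699432 -0.49761652] [-32.40112651  10.47384413  42.5542103  110.59945936  -8.0000802
  61.67295911   7.12055641]
```

View pics/w2.png

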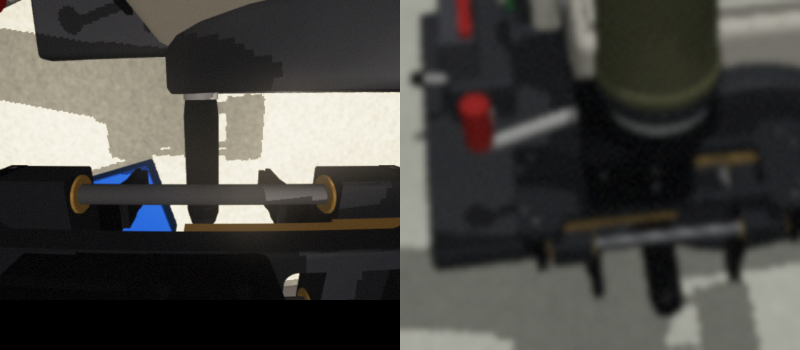

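>>> carry_out(plan=[{"grip": 0,"dp": [-0.003,0,0.012],"rotation": [0,0,0]},{"grip": 0,"dp": [0,0,0.002],"rotation": [0,0,0]},{"grip": 1,"dp": [0,0,0],"rotation": [0,0,0]},{"grip": 1,"dp": [0,0,0],"rotation": [0,0,0]},{"grip": 1,"dp": [0,0,0],"rotation": [0,0,0]},{"grip": 1,"dp": [0,0,0],"rotation": [0,0,0]},{"grip": 1,"dp": [0,0,0],"rotation": [0,0,0]},{"grip": 1,"dp": [0,0,0],"rotation": [0,0,0]}], force=40)

```text
time_s: 3.68
tool_pos: [0.5272, -0.0845, 0.0997]
tool_rot: [-179.7, -1.5, -6.3]
force: [-0.7, -0.3, -0.0]
grip_width: 0.0549
```

>>> carry_out(plan=[{"grip": 0.4,"dp": [-0.006,0,0.006],"rotation": [0,1.5,0]},{"grip": 0.4,"dp": [0,0,0.004],"rotation": [0,0,0]},{"grip": 0.4,"dp": [0,0,0.003],"rotation": [0,0,0]}])

```text
time_s: 3.93
tool_pos: [0.5232, -0.0839, 0.0873]
tool_rot: [-179.7, -3.2, -6.3]
force: [-0.3, -0.5, -0.4]
grip_width: 0.0522
```

>>> carry_out(plan=[{"grip": 0.4,"dp": [-0.005,0,0],"rotation": [0,-3.2,0]},{"grip": 0.6,"dp": [0,0,0],"rotation": [0,0,0]},{"grip": 1,"dp": [0,0,0],"rotation": [0,0,0]},{"grip": 1,"dp": [0,0,0],"rotation": [0,0,0]},{"grip": 1,"dp": [0,0,0],"rotation": [0,0,0]},{"grip": 1,"dp": [0,0,0],"rotation": [0,0,0]},{"grip": 1,"dp": [0,0,0],"rotation": [0,0,0]},{"grip": 1,"dp": [0,0,0],"rotation": [0,0,0]}])

```text
time_s: 4.6
tool_pos: [0.5194, -0.0836, 0.086]
tool_rot: [-179.8, -0.1, -6.3]
force: [0.9, -0.6, -2.1]
grip_width: 0.0239
```

>>> carry_out(plan=[{"grip": 1,"dp": [-0.001,0,-0.0035],"rotation": [0,0,0]},{"grip": 1,"dp": [-0.001,0,-0.0035],"rotation": [0,0,0]},{"grip": 1,"dp": [-0.0005,0,-0.0035],"rotation": [0,0,0]},{"grip": 1,"dp": [-0.0005,0,-0.0035],"rotation": [0,0,0]},{"grip": 1,"dp": [0,0,-0.0035],"rotation": [0,0,0]},{"grip": 1,"dp": [0,0,-0.0035],"rotation": [0,0,0]},{"grip": 1,"dp": [0,0,-0.0035],"rotation": [0,0,0]},{"grip": 1,"dp": [0,0,-0.0035],"rotation": [0,0,0]}])

```text
time_s: 5.27
tool_pos: [0.5179, -0.0835, 0.1159]
tool_rot: [-179.8, -0.4, -6.2]
force: [6.0, 0.1, -6.0]
grip_width: 0.0239
```

>>> carry_out(plan=[{"grip": 1,"dp": [0.001,0,-0.0025],"rotation": [0,0,0]},{"grip": 1,"dp": [0.001,0,-0.0025],"rotation": [0,0,0]},{"grip": 1,"dp": [0.0005,0,-0.0025],"rotation": [0,0,0]},{"grip": 1,"dp": [0.0005,0,-0.0025],"rotation": [0,0,0]}])

```text
time_s: 5.6
tool_pos: [0.5203, -0.0837, 0.1267]
tool_rot: [-179.8, -0.4, -6.2]
force: [5.6, 0.7, -7.6]
grip_width: 0.0237
```

>>> carry_out(plan=[{"grip": 1,"dp": [0.0015,0,-0.0023],"rotation": [0,0,0]},{"grip": 1,"dp": [0.0015,0,-0.0023],"rotation": [0,0,0]},{"grip": 1,"dp": [0.0015,0,-0.0022],"rotation": [0,0,0]}])

```text
time_s: 5.85
tool_pos: [0.5226, -0.0839, 0.1332]
tool_rot: [-179.8, -0.0, -6.2]
force: [1.7, 0.1, -6.5]
grip_width: 0.0238
```

>>> carry_out(plan=[{"grip": 1,"dp": [0.0013,0,-0.0023],"rotation": [0,0,0]},{"grip": 1,"dp": [0.0013,0,-0.0022],"rotation": [0,0,0]},{"grip": 1,"dp": [0.0013,0,-0.0022],"rotation": [0,0,0]}])

```text
time_s: 6.1
tool_pos: [0.5255, -0.0843, 0.1396]
tool_rot: [-179.8, 0.2, -6.2]
force: [2.4, -0.8, -7.7]
grip_width: 0.0238
```

>>> carry_out(plan=[{"grip": 1,"dp": [0.0014,0,-0.0021],"rotation": [0,0,0]},{"grip": 1,"dp": [0.0014,0,-0.002],"rotation": [0,0,0]},{"grip": 1,"dp": [0.0014,0,-0.002],"rotation": [0,0,0]}])

```text
time_s: 6.35
tool_pos: [0.5286, -0.0845, 0.1451]
tool_rot: [-179.8, 0.4, -6.2]
force: [1.9, -1.2, -9.5]
grip_width: 0.0238
```

>>> carry_out(plan=[{"grip": 1,"dp": [0.0015,0,-0.0019],"rotation": [0,0,0]},{"grip": 1,"dp": [0.0015,0,-0.0019],"rotation": [0,0,0]},{"grip": 1,"dp": [0.0016,0,-0.0018],"rotation": [0,0,0]}])

```text
time_s: 6.6
tool_pos: [0.5315, -0.0848, 0.1494]
tool_rot: [-179.9, 0.7, -6.2]
force: [0.1, -0.1, -10.6]
grip_width: 0.0236
```

>>> carry_out(plan=[{"grip": 1,"dp": [0.0017,0,-0.0021],"rotation": [0,0,0]},{"grip": 1,"dp": [0.0017,0,-0.0021],"rotation": [0,0,0]},{"grip": 1,"dp": [0.0017,0,-0.002],"rotation": [0,0,0]}])

```text
time_s: 6.85
tool_pos: [0.535, -0.0851, 0.154]
tool_rot: [-179.9, 1.0, -6.2]
force: [0.2, -0.1, -12.7]
grip_width: 0.0237
```

>>> carry_out(plan=[{"grip": 1,"dp": [0.0024,0,-0.0016],"rotation": [0,0.4,0]},{"grip": 1,"dp": [0.0024,0,-0.0015],"rotation": [0,0.4,0]},{"grip": 1,"dp": [0.0024,0,-0.0015],"rotation": [0,0.4,0]}])

```text
time_s: 7.1
tool_pos: [0.538, -0.0854, 0.1569]
tool_rot: [-179.9, 0.4, -6.2]
force: [-4.6, 0.9, -9.1]
grip_width: 0.0236
```

>>> carry_out(plan=[{"grip": 1,"dp": [0.0023,0,-0.0018],"rotation": [0,0.2,0]},{"grip": 1,"dp": [0.0023,0,-0.0018],"rotation": [0,0.2,0]},{"grip": 1,"dp": [0.0023,0,-0.0017],"rotation": [0,0.2,0]}])

```text
time_s: 7.35
tool_pos: [0.5417, -0.0857, 0.1605]
tool_rot: [-179.9, 0.2, -6.2]
force: [-4.4, 0.4, -12.6]
grip_width: 0.024
```

>>> carry_out(plan=[{"grip": 1,"dp": [0.0026,0,-0.0016],"rotation": [0,0.1,0]},{"grip": 1,"dp": [0.0026,0,-0.0016],"rotation": [0,0.1,0]},{"grip": 1,"dp": [0.0026,0,-0.0015],"rotation": [0,0.1,0]}])

```text
time_s: 7.6
tool_pos: [0.5447, -0.086, 0.1631]
tool_rot: [-179.8, 0.5, -6.2]
force: [-7.8, 1.6, -13.7]
grip_width: 0.0236
```

>>> carry_out(plan=[{"grip": 1,"dp": [0.0027,0,-0.0015],"rotation": [0,0.2,0]},{"grip": 1,"dp": [0.0027,0,-0.0015],"rotation": [0,0.2,0]},{"grip": 1,"dp": [0.0027,0,-0.0014],"rotation": [0,0.2,0]}])

```text
time_s: 7.85
tool_pos: [0.5454, -0.0861, 0.1638]
tool_rot: [-179.8, 1.0, -6.2]
force: [-9.7, 1.1, -13.5]
grip_width: 0.0238
```

>>> carry_out(plan=[{"grip": 1,"dp": [0.004,0,-0.0022],"rotation": [0,0.4,0]},{"grip": 1,"dp": [0.004,0,-0.0022],"rotation": [0,0.4,0]}])

```text
time_s: 8.02
tool_pos: [0.5468, -0.0862, 0.1649]
tool_rot: [-179.8, 1.1, -6.2]
force: [-11.0, 1.0, -12.1]
grip_width: 0.0237
```

>>> carry_out(plan=[{"grip": 1,"dp": [0.0041,0,-0.0022],"rotation": [0,0.5,0]},{"grip": 1,"dp": [0.0041,0,-0.0022],"rotation": [0,0.5,0]}])

```text
time_s: 8.18
tool_pos: [0.5491, -0.0864, 0.1665]
tool_rot: [-179.8, 1.0, -6.2]
force: [-10.4, 0.7, -13.3]
grip_width: 0.0238
```

>>> carry_out(plan=[{"grip": 1,"dp": [0.0041,0,-0.0021],"rotation": [0,0.5,0]},{"grip": 1,"dp": [0.0041,0,-0.0021],"rotation": [0,0.5,0]}])

```text
time_s: 8.35
tool_pos: [0.5498, -0.0865, 0.167]
tool_rot: [-179.8, 1.0, -6.2]
force: [-11.9, 1.3, -14.8]
grip_width: 0.0239
```

>>> carry_out(plan=[{"grip": 1,"dp": [0.005,0,-0.0023],"rotation": [0,0.5,0]},{"grip": 1,"dp": [0.005,0,-0.0023],"rotation": [0,0.5,0]}])

```text
time_s: 8.52
tool_pos: [0.5499, -0.0864, 0.1671]
tool_rot: [-179.8, 1.4, -6.2]
force: [-14.7, 2.0, -12.8]
grip_width: 0.0235
```

>>> carry_out(plan=[{"grip": 1,"dp": [0.006,0,-0.0035],"rotation": [0,0.6,0]},{"grip": 1,"dp": [0.006,0,-0.0035],"rotation": [0,0.6,0]}])

```text
time_s: 8.68
tool_pos: [0.5523, -0.0867, 0.1688]
tool_rot: [-179.8, 1.5, -6.2]
force: [-9.7, 1.9, -14.9]
grip_width: 0.0237
```

>>> carry_out(plan=[{"grip": 1,"dp": [0.005,0,-0.0026],"rotation": [0,0.6,0]},{"grip": 1,"dp": [0.005,0,-0.0026],"rotation": [0,0.6,0]}])

```text
time_s: 8.85
tool_pos: [0.5545, -0.0869, 0.1701]
tool_rot: [-179.8, 1.4, -6.2]
force: [-12.9, 1.6, -15.3]
grip_width: 0.0237
```

>>> carry_out(plan=[{"grip": 1,"dp": [0.0055,0,-0.0024],"rotation": [0,0.6,0]},{"grip": 1,"dp": [0.0055,0,-0.0024],"rotation": [0,0.6,0]}])

```text
time_s: 9.02
tool_pos: [0.5561, -0.087, 0.1708]
tool_rot: [-179.7, 1.5, -6.2]
force: [-13.7, 2.5, -8.6]
grip_width: 0.0235
```

>>> carry_out(plan=[{"grip": 1,"dp": [0.0055,0,-0.003],"rotation": [0,0.6,0]},{"grip": 1,"dp": [0.0055,0,-0.003],"rotation": [0,0.6,0]}])

```text
time_s: 9.18
tool_pos: [0.5629, -0.0876, 0.1742]
tool_rot: [-179.7, 0.9, -6.2]
force: [0.0, -0.3, -13.3]
grip_width: 0.024
```

>>> carry_out(plan=[{"grip": 1,"dp": [0.002,0,0.0005],"rotation": [0,0.4,0]},{"grip": 1,"dp": [0.002,0,0.0],"rotation": [0,0.4,0]}])

```text
time_s: 9.35
tool_pos: [0.5719, -0.0885, 0.1771]
tool_rot: [-179.7, -0.5, -6.2]
force: [-0.1, 0.4, -10.5]
grip_width: 0.0236
```

>>> carry_out(plan=[{"grip": 1,"dp": [-0.001,0,0.001],"rotation": [0,0,0]},{"grip": 1,"dp": [0,0,0.0005],"rotation": [0,0,0]}])

```text
time_s: 9.52
tool_pos: [0.5736, -0.0886, 0.1774]
tool_rot: [-179.7, -0.9, -6.2]
force: [-2.8, 0.9, -9.0]
grip_width: 0.0238
```

>>> carry_out(plan=[{"grip": 1,"dp": [-0.0025,0,0.002],"rotation": [0,0,0]},{"grip": 1,"dp": [-0.0015,0,0.001],"rotation": [0,0,0]}])

```text
time_s: 9.68
tool_pos: [0.5737, -0.0887, 0.1773]
tool_rot: [-179.7, -1.5, -6.2]
force: [1.8, -0.9, -6.0]
grip_width: 0.0242
```

>>> carry_out(plan=[{"grip": 1,"dp": [-0.004,0,0.002],"rotation": [0,-0.7,0]},{"grip": 1,"dp": [-0.002,0,0.001],"rotation": [0,-0.7,0]},{"grip": 1,"dp": [0.0,0,0.0005],"rotation": [0,0,0]}])

```text
time_s: 9.93
tool_pos: [0.5714, -0.0884, 0.1767]
tool_rot: [-179.7, -0.6, -6.2]
force: [-0.7, 0.0, -3.4]
grip_width: 0.0237
```

>>> carry_out(plan=[{"grip": 0.2,"dp": [0,0,0],"rotation": [0,0,0]},{"grip": 0.2,"dp": [0,0,0],"rotation": [0,0,0]},{"grip": 0.2,"dp": [0,0,0],"rotation": [0,0,0]},{"grip": 0.2,"dp": [0,0,0],"rotation": [0,0,0]},{"grip": 0.2,"dp": [0,0,0],"rotation": [0,0,0]},{"grip": 0.2,"dp": [0,0,0],"rotation": [0,0,0]},{"grip": 0.2,"dp": [0,0,0],"rotation": [0,0,0]}])

```text
time_s: 10.52
tool_pos: [0.5722, -0.0893, 0.1797]
tool_rot: [-179.6, -0.8, -6.3]
force: [0.1, 0.8, -0.2]
grip_width: 0.0623
```

Run:
```python
from plan import *
o=env.get_obs(); print(o['time_s'],o['tool_pos'],o['tool_rot'],o['force'],o['qpos'],o['grip_width'])
c=env.read_camera("wrist"); s=env.read_camera("side")[130:235,190:310]
c=cv2.resize(c,(400,300)); s=cv2.resize(s,(400,350),interpolation=cv2.INTER_CUBIC)
m=np.zeros((350,800,3),np.uint8); m[:300,:400]=c; m[:,400:]=s
cv2.imwrite("pics/w3.png",m[:,:,::-1])
```

```text
10.5167 [ 0.57220505 -0.08931612  0.17970229] [-179.62246488   -0.75684786   -6.26030704] [ 0.06147974  0.78410181 -0.23847483] [-30.98998855  12.74701977  43.13492556  98.89619851  -9.63619777
  71.24998038   8.18552199] 0.06226539807220747
```

View pics/w3.png

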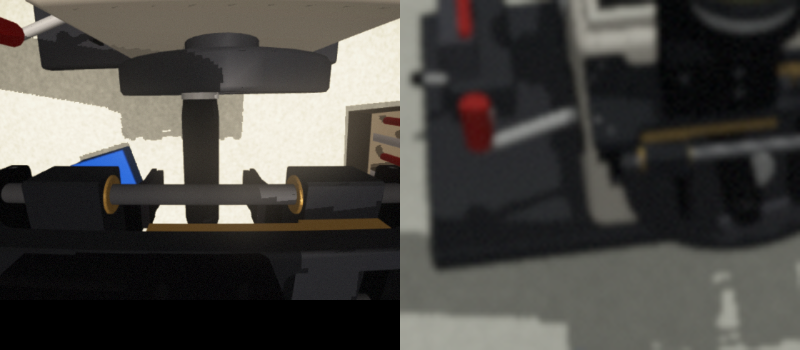

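>>> carry_out(plan=[{"grip": 0.2,"dp": [0,0,-0.03],"rotation": [0,0,0]},{"grip": 0.2,"dp": [0,0,-0.037],"rotation": [0,0,0]},{"grip": 0.2,"dp": [0,0,-0.037],"rotation": [0,0,0]},{"grip": 1,"dp": [0,0,-0.02],"rotation": [0,0,0]}])

```text
time_s: 10.95
tool_pos: [0.5662, -0.0891, 0.3013]
tool_rot: [-179.8, 0.1, -6.3]
force: [0.6, -0.1, -0.1]
grip_width: 0.0672
```

Run:
```python
from plan import *
from fit import model
p=np.load("p.npy"); W,h,kn=model(p)
a=lambda ph:W([-.1-.095*np.cos(ph-.3),-.1+.095*np.sin(ph-.3),.15]).round(4)
print(a(0),a(.3),a(.6),W([-.188,-.17,.14]))
o=env.get_obs(); print(o['tool_pos'],o['tool_rot'])
im=env.read_camera("wrist"); s=env.read_camera("side")[130:235,190:310]
m=np.zeros((350,800,3),np.uint8); m[:300,:400]=cv2.resize(im,(400,300)); m[:,400:]=cv2.resize(s,(400,350),interpolation=cv2.INTER_CUBIC)
cv2.imwrite("pics/w4.png",m[:,:,::-1])
plan([[.43,-.02,.31]],84,step=.014,grip=1,ydeg=7)
```

```text
[0.4114 0.0516 0.15  ] [0.4102 0.08   0.15  ] [0.4174 0.1075 0.15  ] [0.40966989 0.00966469 0.14      ]
[ 0.56623317 -0.08905406  0.30131045] [-1.79752839e+02  6.44691139e-02 -6.28747797e+00]
[{"grip": 1, "dp": [-0.013, -0.005, -0.001], "rotation": [0, 0, -7.0]}, {"grip": 1, "dp": [-0.012, -0.006, -0.001], "rotation": [0, 0, -7.0]}, {"grip": 1, "dp": [-0.012, -0.008, -0.001], "rotation": [0, 0, -7.0]}, {"grip": 1, "dp": [-0.01, -0.009, -0.001], "rotation": [0, 0, -7.0]}, {"grip": 1, "dp": [-0.009, -0.01, -0.001], "rotation": [0, 0, -7.0]}, {"grip": 1, "dp": [-0.008, -0.012, -0.001], "rotation": [0, 0, -7.0]}, {"grip": 1, "dp": [-0.006, -0.012, -0.001], "rotation": [0, 0, -7.0]}, {"grip": 1, "dp": [-0.005, -0.013, -0.001], "rotation": [0, 0, -7.0]}]
[{"grip": 1, "dp": [-0.003, -0.014, -0.001], "rotation": [0, 0, -7.0]}, {"grip": 1, "dp": [-0.002, -0.014, -0.001], "rotation": [0, 0, -7.0]}, {"grip": 1, "dp": [0.0, -0.014, -0.001], "rotation": [0, 0, -7.0]}]
```

View pics/w4.png

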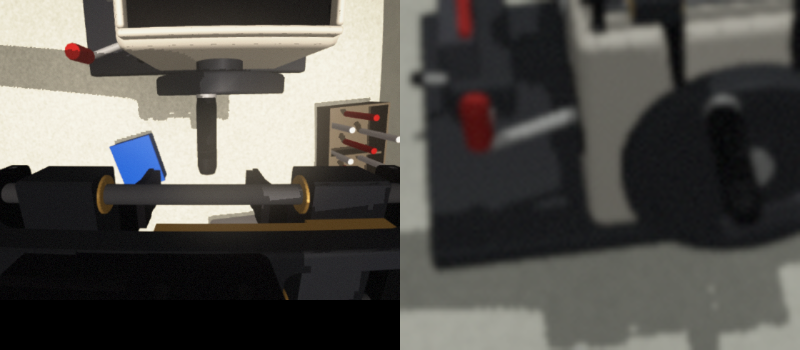

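>>> carry_out(plan=[{"grip": 1,"dp": [-0.013,-0.005,-0.001],"rotation": [0,0,-7]},{"grip": 1,"dp": [-0.012,-0.006,-0.001],"rotation": [0,0,-7]},{"grip": 1,"dp": [-0.012,-0.008,-0.001],"rotation": [0,0,-7]},{"grip": 1,"dp": [-0.01,-0.009,-0.001],"rotation": [0,0,-7]},{"grip": 1,"dp": [-0.009,-0.01,-0.001],"rotation": [0,0,-7]},{"grip": 1,"dp": [-0.008,-0.012,-0.001],"rotation": [0,0,-7]},{"grip": 1,"dp": [-0.006,-0.012,-0.001],"rotation": [0,0,-7]},{"grip": 1,"dp": [-0.005,-0.013,-0.001],"rotation": [0,0,-7]}])

```text
time_s: 11.72
tool_pos: [0.4629, -0.0398, 0.3021]
tool_rot: [-179.8, 0.2, 51.0]
force: [0.5, -0.1, 0.3]
grip_width: 0.0094
```

>>> carry_out(plan=[{"grip": 1,"dp": [-0.003,-0.01,0],"rotation": [0,0,-7]},{"grip": 1,"dp": [-0.002,-0.01,0],"rotation": [0,0,-7]},{"grip": 1,"dp": [0,-0.01,0],"rotation": [0,0,-6]},{"grip": 1,"dp": [0,0,0],"rotation": [0,0,0]}])

```text
time_s: 12.05
tool_pos: [0.4294, -0.0258, 0.2981]
tool_rot: [-179.3, 0.2, 72.0]
force: [0.6, 0.4, -0.4]
grip_width: 0.0004
```

Run:
```python
from plan import *
from fit import model
p=np.load("p.npy")
o=env.get_obs(); print(o['tool_pos'],o['tool_rot'],o['qpos'],o['force'])
for th in (1.0,1.15,1.3,1.45,1.6):
    p[4]=th; W,h,kn=model(p); print(th,proj("side",h(.005)).round(1),proj("side",h(.1)).round(1))
plan([[.422,.0,.31],[.422,.0,.145]],84,grip=1)
```

```text
[ 0.42936652 -0.0257976   0.29813477] [-179.34243559    0.19824782   72.03238103] [-41.24519222 -13.95954121  34.61747983 105.53654981   7.78612036
  86.74056952  64.0661074 ] [ 0.62478641  0.39534484 -0.37383286]
1.0 [276.1 167.2] [282.2 199. ]
1.15 [280.4 165.2] [286.7 197. ]
1.3 [284.9 163.5] [291.6 195.3]
1.45 [289.7 162.4] [296.7 194.1]
1.6 [294.6 161.7] [301.9 193.4]
[{"grip": 1, "dp": [0.022, -0.015, -0.012], "rotation": [0, 0, -6.5]}, {"grip": 1, "dp": [0.0, -0.0, 0.037], "rotation": [0, 0, -5.5]}, {"grip": 1, "dp": [0.0, -0.0, 0.037], "rotation": [0, 0, 0.0]}, {"grip": 1, "dp": [0.0, -0.0, 0.037], "rotation": [0, 0, 0.0]}, {"grip": 1, "dp": [0.0, -0.0, 0.037], "rotation": [0, 0, 0.0]}, {"grip": 1, "dp": [0.0, -0.0, 0.017], "rotation": [0, 0, 0.0]}]
```

>>> carry_out(plan=[{"grip": 1,"dp": [0.008,-0.003,0.02],"rotation": [0,0,-6.5]},{"grip": 1,"dp": [0.006,-0.003,0.037],"rotation": [0,0,-5.5]},{"grip": 1,"dp": [0,0,0.037],"rotation": [0,0,0]},{"grip": 1,"dp": [0,0,0.035],"rotation": [0,0,0]},{"grip": 1,"dp": [0,0,0.02],"rotation": [0,0,0]},{"grip": 1,"dp": [0,0,0],"rotation": [0,0,0]}])

```text
time_s: 12.55
tool_pos: [0.4269, -0.0105, 0.142]
tool_rot: [-179.6, -0.1, 83.6]
force: [-1.0, -0.5, 0.9]
grip_width: 0.0004
```

>>> carry_out(plan=[{"grip": 1,"dp": [0.01,-0.006,0],"rotation": [0,0,0]},{"grip": 1,"dp": [0.006,-0.005,0],"rotation": [0,0,0]},{"grip": 1,"dp": [0,-0.002,0],"rotation": [0,0,0]}])

```text
time_s: 12.8
tool_pos: [0.4153, 0.0058, 0.1413]
tool_rot: [-179.4, 0.1, 83.1]
force: [-0.9, -0.1, 0.9]
grip_width: 0.0005
```

Run:
```python
from plan import *
o=env.get_obs(); print(o['tool_pos'],o['tool_rot'],o['qpos'],o['force'])
s=env.read_camera("side")[130:205,190:290]; t=env.read_camera("top")[190:265,180:280]
m=np.hstack([cv2.resize(s,(400,300),interpolation=cv2.INTER_CUBIC),cv2.resize(t,(400,300),interpolation=cv2.INTER_CUBIC)])
cv2.imwrite("pics/w5.png",m[:,:,::-1])
```

```text
[0.4152507  0.00582119 0.1413436 ] [-1.79407849e+02  1.47837625e-01  8.30888396e+01] [-43.92958948  -9.98798058  36.54497877 121.01548215   6.39708531
  67.77671678  72.79435735] [-0.90520094 -0.09156366  0.92877352]
```

View pics/w5.png

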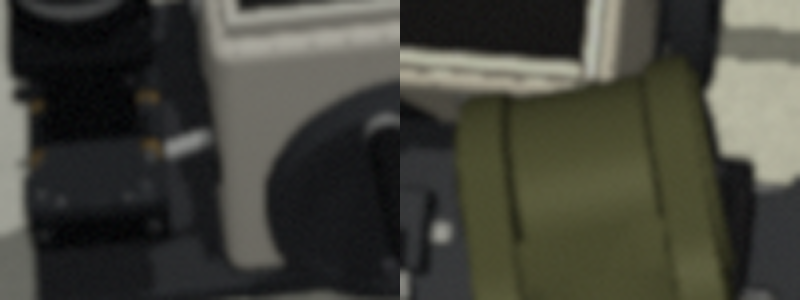

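>>> carry_out(plan=[{"grip": 1,"dp": [0.003,0,0],"rotation": [0,0,0]},{"grip": 1,"dp": [0.003,0,0],"rotation": [0,0,0]},{"grip": 1,"dp": [0.003,0,0],"rotation": [0,0,0]},{"grip": 1,"dp": [0.003,0,0],"rotation": [0,0,0]},{"grip": 1,"dp": [0.003,0,0],"rotation": [0,0,0]},{"grip": 1,"dp": [0.003,0,0],"rotation": [0,0,0]}])

```text
time_s: 13.4
tool_pos: [0.4211, 0.0234, 0.1448]
tool_rot: [-179.8, -0.0, 82.9]
force: [0.2, -0.1, 0.2]
grip_width: 0.0007
```

>>> carry_out(plan=[{"grip": 1,"dp": [0.003,0,0],"rotation": [0,0,0]},{"grip": 1,"dp": [0.003,0,0],"rotation": [0,0,0]},{"grip": 1,"dp": [0.003,0,0],"rotation": [0,0,0]},{"grip": 1,"dp": [0.003,0,0],"rotation": [0,0,0]}])

```text
time_s: 13.73
tool_pos: [0.422, 0.0357, 0.1444]
tool_rot: [-179.7, 0.1, 82.9]
force: [-1.3, -2.0, 0.9]
grip_width: 0.0004
```

>>> carry_out(plan=[{"grip": 1,"dp": [0.003,-0.001,0],"rotation": [0,0,0]},{"grip": 1,"dp": [0.003,-0.001,0],"rotation": [0,0,0]},{"grip": 1,"dp": [0.003,-0.001,0],"rotation": [0,0,0]},{"grip": 1,"dp": [0.003,-0.001,0],"rotation": [0,0,0]},{"grip": 1,"dp": [0.003,-0.001,0],"rotation": [0,0,0]},{"grip": 1,"dp": [0.003,0,0],"rotation": [0,0,0]}])

```text
time_s: 14.23
tool_pos: [0.4191, 0.0553, 0.1444]
tool_rot: [-179.7, 0.2, 82.9]
force: [-0.9, -2.0, 1.3]
grip_width: 0.0001
```

>>> carry_out(plan=[{"grip": 1,"dp": [0.002,0,0],"rotation": [0,0,0]},{"grip": 1,"dp": [0.002,0,0],"rotation": [0,0,0]},{"grip": 1,"dp": [0.002,0,0],"rotation": [0,0,0]},{"grip": 1,"dp": [0.002,0,0],"rotation": [0,0,0]}])

```text
time_s: 14.57
tool_pos: [0.4193, 0.0646, 0.1442]
tool_rot: [-179.6, 0.2, 82.9]
force: [-0.7, -1.6, 0.8]
grip_width: 0.0003
```

Past the expected dead-stop position with little force; go on gently.

>>> carry_out(plan=[{"grip": 1,"dp": [0.002,0,0],"rotation": [0,0,0]},{"grip": 1,"dp": [0.002,0,0],"rotation": [0,0,0]},{"grip": 1,"dp": [0.002,0,0],"rotation": [0,0,0]}])

```text
time_s: 14.82
tool_pos: [0.4199, 0.0712, 0.1441]
tool_rot: [-179.6, 0.2, 82.9]
force: [-1.3, -0.9, 0.6]
grip_width: 0.0004
```

>>> carry_out(plan=[{"grip": 1,"dp": [0.002,0,0],"rotation": [0,0,0]},{"grip": 1,"dp": [0.002,0,0],"rotation": [0,0,0]}])

```text
time_s: 14.98
tool_pos: [0.4206, 0.0757, 0.1441]
tool_rot: [-179.6, 0.2, 82.9]
force: [-1.2, -1.5, 1.6]
grip_width: 0.0004
```

>>> carry_out(plan=[{"grip": 1,"dp": [0.002,0,0],"rotation": [0,0,0]},{"grip": 1,"dp": [0.002,0,0],"rotation": [0,0,0]}])

```text
time_s: 15.15
tool_pos: [0.4213, 0.0801, 0.1442]
tool_rot: [-179.6, 0.2, 82.9]
force: [-1.6, -1.4, 1.4]
grip_width: 0.0003
```

>>> carry_out(plan=[{"grip": 1,"dp": [0.002,0,0],"rotation": [0,0,0]},{"grip": 1,"dp": [0.002,0,0],"rotation": [0,0,0]}])

```text
time_s: 15.32
tool_pos: [0.4223, 0.0844, 0.1442]
tool_rot: [-179.7, 0.1, 82.9]
force: [-0.2, -1.1, 0.5]
grip_width: 0.0005
```

>>> carry_out(plan=[{"grip": 1,"dp": [0.0015,0,0],"rotation": [0,0,0]},{"grip": 1,"dp": [0.0015,0,0],"rotation": [0,0,0]}])

```text
time_s: 15.48
tool_pos: [0.4228, 0.0864, 0.1441]
tool_rot: [-179.7, 0.3, 82.9]
force: [-1.4, -6.8, 1.9]
grip_width: 0.0006
```

>>> carry_out(plan=[{"grip": 1,"dp": [0.0015,0,0],"rotation": [0,0,0]},{"grip": 1,"dp": [0.0015,0,0],"rotation": [0,0,0]}])

```text
time_s: 15.65
tool_pos: [0.4228, 0.0862, 0.1441]
tool_rot: [-179.6, 0.6, 82.8]
force: [-2.1, -6.1, 3.0]
grip_width: 0.0008
```

Firm stop at y ≈ 0.086 (about 7 N), where the full throw should end. Back off, then rise and look.

>>> carry_out(plan=[{"grip": 1,"dp": [-0.01,0,0],"rotation": [0,0,0]},{"grip": 1,"dp": [-0.02,0,0],"rotation": [0,0,0]},{"grip": 1,"dp": [-0.02,0,0],"rotation": [0,0,0]},{"grip": 1,"dp": [-0.01,0.003,-0.035],"rotation": [0,0,0]},{"grip": 1,"dp": [0,0.003,-0.037],"rotation": [0,0,0]},{"grip": 1,"dp": [-0.03,0,-0.03],"rotation": [0,0,0]},{"grip": 1,"dp": [-0.035,0,0],"rotation": [0,0,0]},{"grip": 1,"dp": [-0.035,0,0],"rotation": [0,0,0]}])

```text
time_s: 16.32
tool_pos: [0.4093, -0.0695, 0.2487]
tool_rot: [-179.6, 0.3, 83.6]
force: [-0.2, 0.2, 0.1]
grip_width: 0.0004
```

>>> carry_out(plan=[{"grip": 1,"dp": [-0.035,0,0],"rotation": [0,0,0]},{"grip": 1,"dp": [-0.035,0,0],"rotation": [0,0,0]},{"grip": 1,"dp": [-0.035,0,0],"rotation": [0,0,0]},{"grip": 1,"dp": [0,0,0],"rotation": [0,0,0]},{"grip": 1,"dp": [0,0,0],"rotation": [0,0,0]}])

```text
time_s: 16.73
tool_pos: [0.3963, -0.1868, 0.2519]
tool_rot: [179.7, -0.1, 83.0]
force: [-0.8, 1.3, -0.1]
grip_width: 0.0003
```

Run:
```python
from plan import *
from fit import model
o=env.get_obs(); print(o['tool_pos'],o['force'])
p=np.load("p.npy"); 
for ph in (0,.4,.5,.6): p[5]=ph; print(ph,proj("side",model(p)[2](.171)).round(1),proj("top",model(p)[2](.171)).round(1))
s=env.read_camera("side")[110:230,180:340]; t=env.read_camera("top")[120:270,100:300]
m=np.hstack([cv2.resize(s,(400,300),interpolation=cv2.INTER_CUBIC),cv2.resize(t,(400,300),interpolation=cv2.INTER_CUBIC)])
cv2.imwrite("pics/w6.png",m[:,:,::-1])
```

```text
[ 0.39625818 -0.18681291  0.25190068] [-0.7906751   1.25205496 -0.08547171]
0 [210.5 160.4] [227.6 250.2]
0.4 [208.4 149.6] [211.5 250.2]
0.5 [208.8 146.9] [207.6 249.3]
0.6 [209.6 144.3] [203.8 247.9]
```

View pics/w6.png

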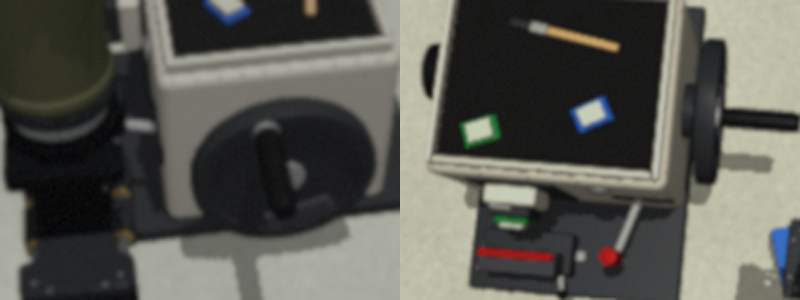

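```bash
python3 -c "
from cell import env
print(env.sign_off())"
```

```text
the job is handed in; nothing more can be done
None
```

The microtome should be safe for a block change: the wheel is stopped just past the feed's let-go and the lock lever is fully over to the left. The job is handed in, and sign-off gives no verdict.

- **Handwheel:** I turned it clockwise by the crank handle. The resistance at the handle rose to about 16–19 N, then dropped away at roughly 1.05–1.1 rad. I stopped at about 1.3 rad, eased back to about 1.27 rad and let go. The wheel stayed put; the side picture fits about 1.3 rad.
- **Lock lever:** I pushed the red knob left with about 2 N. It went past the 0.4 rad dead-stop point without catching, up to a firm stop at about 7 N, which I did not force. In the final top picture the knob is at pixel (204, 248), where 0.6 rad should put it.
- **Other things:** The gripper is clear of everything. The top-tray items look undisturbed. I did not look again at the cold plate, bottle, specimen pot or the whole slide box, but the arm never touched them.

My measured handle force was a few newtons above the stated 8–15 N, because it includes friction and the arm's own lag. The let-go angle is an estimate for that reason, though the lock engaging confirms it.

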